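Set the air vice to soft-grip pressure and hold it shut

TASK

This thin-walled sleeve may only be clamped at the marked air pressure: turn the regulator knob on the control box clockwise until the gauge needle points at the set-mark clip on the gauge's rim, then push the knob straight down to lock it. After that, press the grip of the spring-return hand lever all the way down with the fingers so the vice closes on the sleeve, and finish while still holding the lever down; leave the sleeve, caliper and chuck key alone.

Things in the scene. Friction and masses are not known exactly. Their poses are not given: they have to be found in the camera images.
- knob_grip (a point): Point on the axis of the regulator knob, at the height to grip it: 12 mm below the knob's flat top and 20 mm above its lower rim. The knob is a black ribbed cylinder, 40 mm in diameter and 32 mm tall, standing upright on the flat horizontal top panel (84 mm above the bench) of a green control box, 180 x 300 mm; unlocked, its lower rim is 14 mm above that panel. The point moves with the knob.
- knob (a joint): Angle of the regulator knob about its upright axis, rad: 0 is no pressure, grows clockwise seen from above, up to 4.71. It stays where it is left (friction 0.06 N m). Grip it across its sides from above with about 20 N and turn.
- knob_lock (a joint): How far the knob has been pushed straight down, m: 0 unlocked (up), 0.006 fully down and locked. It takes a push of about 10 N to slide it and it stays where it is left. Twisting the knob after that would still shift the setting.
- needle_tip (a point): Tip of the black needle, 24 mm from the gauge's centre. The gauge is a white dial, 68 mm over its rim, lying face up in the same panel, its centre 80 mm beyond the knob; rim 6 mm above the panel. The needle turns with the knob by the same angle in the same direction (clockwise = more pressure).
- mark_point (a point): Where the needle tip must come: the point 24 mm from the gauge's centre in line with the set mark, a small brass clip (14 x 8 mm, with a short pointer inwards) that straddles the gauge's rim. It does not move during the job.
- gauge_mark (a joint): Angle of the set mark round the gauge, rad, on the same scale as joint knob: the needle points exactly at the mark when the knob's angle equals this value. The knob always starts 0.4 to 1.4 rad short of it.
- gauge_center (a point): Centre of the gauge, where the needle turns, at the height of the needle. Its x axis points away from the operator's side of the control box (the gauge's 12 o'clock), its y axis to the operator's left, z up: from here the frame of the whole fixed station can be read. The station stands flat on the bench with a yaw within 0.3 rad of straight.
- lever_angle (a joint): Angle of the hand lever, rad: 0 released (it leans up 0.385 rad above level), grows as it is pressed down, 0.35 on its stop (almost level). A spring returns it: the push needed at the grip is about 5 N at first and 11 N on the stop.
- lever: The hand lever: a flat steel arm from its pivot towards the operator, with a black flat grip at the free end, 70 mm long, 26 mm wide, 18 mm thick, its middle 115 mm from the pivot. Origin on the pivot axis, which runs along y; the body turns with the lever. The grip moves on an arc of 115 mm radius about this point.
- lever_pad (a point): Middle of the upper face of the lever grip, the spot to press; it moves with the lever. Released it is about 80 mm above the panel, on the stop about 42 mm above it.
- jaw: The vice's moving jaw, a steel block with an aluminium face, 84 mm wide, 34 mm high. Origin at the middle of its face towards the sleeve, at the bed's height; y is the closing direction. It closes with the lever: after about 6 mm, at two thirds of the lever's travel, it meets the sleeve and the air cushion behind it gives, up to about 8 N of clamping.
- sleeve: Thin-walled brass sleeve, 50 mm outside diameter, 48 mm tall, standing loose on the vice's bed between the moving jaw and the V-shaped fixed jaw, beyond the control box. Origin at the centre of its underside.
- caliper: Steel vernier caliper lying on the bench, 230 mm long, 8 mm thick; bystander. Origin at the middle of its beam, underside.
- chuck_key: Steel T-handled chuck key lying on the bench, 145 x 132 mm, 20 mm thick; bystander. Origin near the middle of its shank, underside.
There are look-alikes about, which are no part of the job. Several things have the shape of the sleeve; the one meant has the colours described above.

How it is judged:
By the outcome, as a careful person would: the job done as asked, in the order asked, and still so for the second after the job is handed in, while the arm keeps its last pose, push and grip.
It also fails if it takes over 45 s, if anything falls off the work surface, if the arm or the gripper's body presses on something with over 40 N, if the wrist force passes 120 N, or if a joint passes its speed limit or range.

ROBOT

A 6-joint arm with a two-finger parallel gripper is mounted at the origin on the work surface. World frame = base frame: x ahead of the robot, y to its left, z up, the work surface at z = 0. Lengths are in m, angles in rad, forces in N, time in s.
With the tool pointing down it reaches from about 0.375 to 0.9 m from the base axis. Payload 3.1 kg.
Tool frame: the origin (TCP) lies on the centre line of the jaws, within the pads' length; the fingertips stand 8 mm ahead of it and the grasp point (between the pads) lies 11 mm behind it; z points along the fingers, y is the line along which they close (so a half turn about z gives the same grasp; the last joint's range is limited). The gripper opens to 87 mm and grips with 3 to 60 N. Pads are 19 mm wide; open, the fingers measure 117 mm over their backs; the gripper's body (75 mm by 190 mm) begins 51 mm behind the grasp point.
Start: joints at [0.945, 0.527, 1.433, -0, 1.181, -0.178], TCP at [0.271, 0.563, 0.231] pointing down, gripper open.
Joint ranges: [-3.08, 3.08], [-0.75, 2.2], [0.22, 2.44], [-1.43, 4.57], [0, 2.65], [-2.85, 2.85]. Speed limits (rad/s): [2.79, 2.79, 3.14, 3.14, 3.14, 3.14].

INTERFACE

Orientations are given as a unit quaternion [x, y, z, w].
In Python, from rig import robot gives the robot as it stands. The module is installed in compiled form; this text tells all that it offers.
- The arm moves only by the tool send_rows, never from a script. Its argument "increments" is one flat list of numbers, 7 for each row, row after row: the turn, a rotation vector about the world's x, y, z in rad, then the shift along the world's x, y, z in cm, then the opening, from 0 (shut) to 1 (fully open). A call has 1 to 20 rows; each row shifts and turns the commanded pose from where the row before left it; what a row does not reach is not made up. A row lasts 1/12 s, in which the tool goes at most 41.7 mm and 7.16 degrees, less where a joint would pass 70% of its speed; a pose out of reach is approached as far as the arm can. A call is refused whole if a number of a shift passes 4.17 or a number of a turn 0.125, either way. A call with a gripper value outside its range is refused whole. The fingers move at their own pace and stop on an object; "newtons" is the grip in N (left out, the last holds). Time passes only in rows, so rows that do not move let the fingers close. It gives the time, the measured TCP pose, the force, the opening and the grip force at its end, in the units of the state.
- robot.get_obs(): the state, without advancing time (a new reading comes with each control period).
- robot.camera(name): name is "side" or "top"; returns a dict with "image" (400x640x3 uint8, red, green, blue), "range_z" (400x640 float32, m along the optical axis (not along the pixel's ray), 0 where there is no reading), "fx", "fy", "cx", "cy" (pixels), "R" (3x3) and "t" (3): a world point X has camera coordinates R X + t. Camera axes: x right, y down, z forward; pixel columns grow to the right and rows downward; lengths in m; the calibration is good to about 2 mm. A picture is of the moment at which its call begins.
- robot.hand_in(): hands the job in; it is judged then, once.
The state is a dict: "time": time; "q": joint angles; "joint_velocities": joint speeds; "joint_torque": joint torques, N m; "position": TCP position; "tool_rot": TCP orientation; "ft_force": force on the tool from outside, world axes, zero at the start; "moment": the same for the moment, N m; "grip_width": finger opening in m; "grip_force": force on a finger pad.
Only numpy, scipy, OpenCV 4.12 (cv2) and the standard library are available. Lean on these libraries where they do the work, as an engineer would, in place of code of your own. Each camera call takes 0.05 s, during which the arm holds its last target. There are 200 camera calls.

## Working session

There is one attempt and no reset: what is moved stays moved. The work goes in short steps, Python scripts to look and compute and a tool call to move; the robot and the scene stay as the last step left them, time stands still between calls to the robot, and variables do not carry over. Pictures are saved under pics/ and viewed, at most 10 in all, crops included, and the job is handed in when it is done.

Besides the shell and the picture viewer there is one more tool, called after "Request:" as name(argument=value, ...), one argument or row to a line, values as JSON. send_rows: Moves the arm, as the interface text tells. Its arguments: {"type":"object","properties":{"increments":{"type":"array"},"newtons":{"type":"number"}},"required":["increments"]}

```bash
mkdir -p pics; cat > h.py <<'E'
import numpy as np, cv2
from rig import robot
def ray(c,u,v,z):
    d=c["R"].T@np.array([(u-c["cx"])/c["fx"],(v-c["cy"])/c["fy"],1]); o=-c["R"].T@c["t"]
    return o+d*(z-o[2])/d[2]
def cloud(c):
    v,u=np.mgrid[:400,:640]; Z=c["range_z"]
    P=np.stack([(u-c["cx"])/c["fx"]*Z,(v-c["cy"])/c["fy"]*Z,Z],-1)
    return (P-c["t"])@c["R"]
def proj(c,X):
    p=c["R"]@np.asarray(X)+c["t"]; return p[0]/p[2]*c["fx"]+c["cx"],p[1]/p[2]*c["fy"]+c["cy"]
def save(c,n): cv2.imwrite(n,c["image"][...,::-1])
E
python3 - <<'E'
from h import *
import pickle
cs={n:robot.camera(n) for n in("top","side")}
pickle.dump(cs,open("c0.pkl","wb"))
for n,c in cs.items():
    save(c,f"pics/{n}0.png"); print(n,-c["R"].T@c["t"],c["fx"],c["R"][2])
print(robot.get_obs())
E
```

```text
top [ 0.42394822 -0.01379678  1.34990309] 455.81895855113385 [ 0.15521505  0.02147987 -0.98764715]
side [ 0.57128354 -0.96775035  0.87261155] 490.65434852582985 [ 0.05051038  0.79190577 -0.6085507 ]
{'time': 0.1, 'q': array([ 9.44482868e-01,  5.28370398e-01,  1.43374503e+00,  1.64886373e-05,
        1.18139607e+00, -1.78493033e-01]), 'joint_velocities': array([ 0.0001016 , -0.00331392, -0.00317024,  0.00131618,  0.00091266,
        0.00014652]), 'joint_torque': array([ 1.68549118e-04, -4.40984845e+01, -1.77150106e+01,  6.34881458e-02,
        5.34319365e-02, -7.08937114e-05]), 'position': array([0.2702186 , 0.56287176, 0.22968046]), 'tool_rot': array([ 2.22046869e-01,  9.75035521e-01, -8.79801261e-04, -3.82754860e-04]), 'ft_force': array([-0.23428385,  0.00343323, -0.18446374]), 'moment': array([ 0.00536482,  0.02435431, -0.00371365]), 'grip_force': 0.0, 'grip_width': 0.08692787157377688}
```

View pics/top0.png

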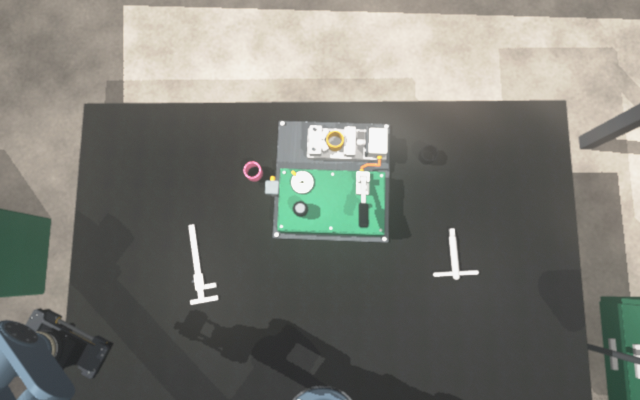

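View pics/side0.png

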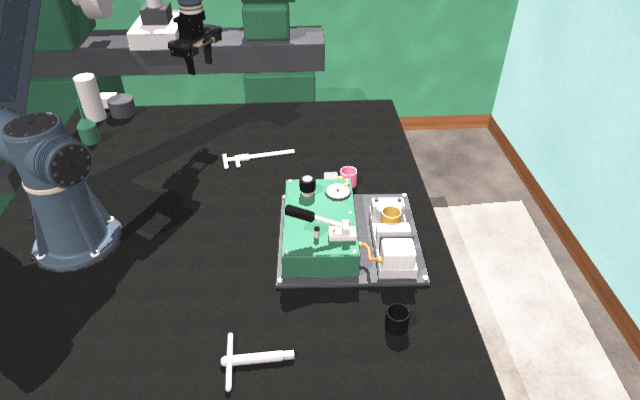

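The top view shows the knob at (300,209), the gauge at (302,182), the lever grip at (363,215) and its pivot near (363,182). The side view shows the knob at (307,185), the gauge at (338,191) and the grip at (299,213). Next I'll zoom in and measure.

```bash
python3 - <<'E'
from h import *
import pickle
cs=pickle.load(open("c0.pkl","rb"))
t,s=cs["top"],cs["side"]
a=cv2.resize(t["image"][165:235,268:390],None,fx=6,fy=6,interpolation=cv2.INTER_CUBIC)[:, :732]
cv2.imwrite("pics/tc.png",a[...,::-1])
g=cv2.resize(s["image"][165:245,280:370],None,fx=7,fy=7,interpolation=cv2.INTER_CUBIC)
cv2.imwrite("pics/sc.png",g[...,::-1])
for n,c in cs.items():
    P=cloud(c); im=c["image"].astype(int); z=P[...,2]
    hsv=cv2.cvtColor(c["image"],cv2.COLOR_RGB2HSV)
    roi=(P[...,0]>.4)&(P[...,0]<.9)&(abs(P[...,1])<.25)
    green=roi&(abs(z-.084)<.012)&(hsv[...,1]>110)&(hsv[...,0]>55)&(hsv[...,0]<95)
    m=cv2.morphologyEx(green.astype(np.uint8),cv2.MORPH_CLOSE,np.ones((5,5)))
    k,l,st,_=cv2.connectedComponentsWithStats(m); i=1+np.argmax(st[1:,4]); m=l==i
    r=cv2.minAreaRect(P[m][:,:2].astype(np.float32)); print(n,"panel z",np.median(z[green]),"rect",r)
    k=roi&(z>.118)&(z<.14)&(im.max(-1)<120)
    for nm,mm in(("dark high .118-.14",k),("dark .14-.19",roi&(z>.14)&(z<.19)&(im.max(-1)<90)),("white .084-.097",roi&(z>.080)&(z<.1)&(im.min(-1)>150))):
        q,l,st,ce=cv2.connectedComponentsWithStats(mm.astype(np.uint8))
        for j in range(1,q):
            if st[j,4]>15: print(n,nm,st[j],ce[j],P[l==j].mean(0),np.ptp(P[l==j],0))
E
```

```text
top panel z 0.08341985145004331 rect ((0.5157954096794128, -0.026634886860847473), (0.18183045089244843, 0.2884596586227417), 3.428039073944092)
top dark high .118-.14 [293 202  15  15  63] [299.84126984 209.93650794] [0.59166032 0.05641911 0.12818613] [0.03727215 0.03802439 0.01383539]
top dark .14-.19 [360 205   8  22 173] [363.47976879 215.32369942] [ 0.57220974 -0.11223177  0.16534417] [0.05843903 0.02109421 0.03080314]
top white .084-.097 [364 127  24  28 558] [375.77598566 140.46594982] [ 0.79711748 -0.15690335  0.08762177] [0.07889797 0.06730512 0.01618514]
top white .084-.097 [290 170  24  24 434] [301.64746544 181.82488479] [0.67690497 0.05407558 0.08995232] [0.06848804 0.06509906 0.01707242]
top white .084-.097 [356 171  10   6  28] [360.60714286 173.39285714] [ 0.69912414 -0.11162568  0.0967592 ] [0.0186679  0.02530827 0.01942074]
top white .084-.097 [355 182   6  13  47] [357.68085106 188.29787234] [ 0.65667724 -0.10290456  0.09660699] [0.03525645 0.01387579 0.01722734]
top white .084-.097 [365 183   5   8  22] [367.18181818 186.59090909] [ 0.66162439 -0.12953803  0.09570578] [0.01981196 0.01298098 0.01763442]Traceback (most recent call last):
  File "<stdin>", line 15, in <module>
    return _wrapfunc(a, 'argmax', axis=axis, out=out, **kwds)
    return bound(*args, **kwds)
ValueError: attempt to get argmax of an empty sequence
```

View pics/tc.png

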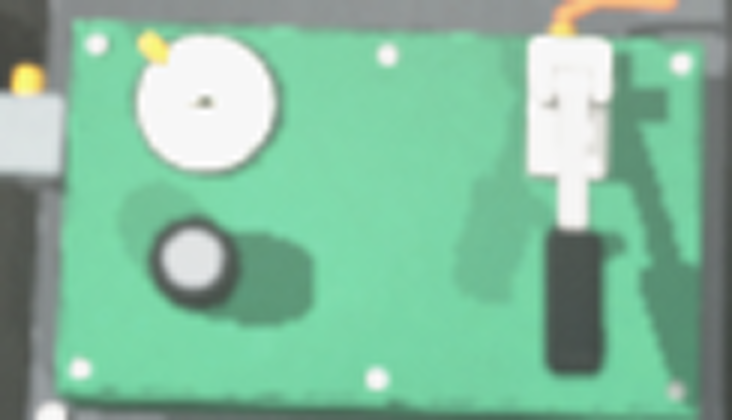

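View pics/sc.png

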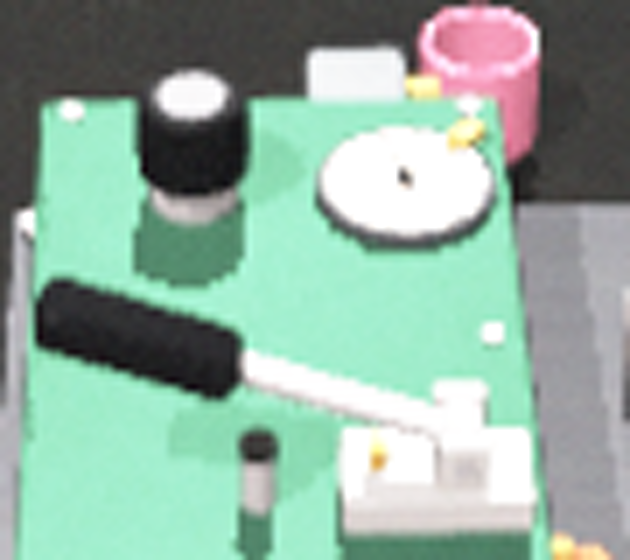

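The crops show the clip at the gauge's upper left: top crop (153,47), with the gauge centre at (206,103); side crop (466,133). The lever grip runs from (575,230) to (575,375) in the top crop. The needle is faint, so I'll cast rays from the gauge pixels and stretch the contrast.

```bash
cat > g.py <<'E'
from h import *
# fit clips/circle per camera on plane z=.09
def gauge(c,n,zr=0.090):
    P=np.array([[ray(c,u,v,zr) for u in range(640)] for v in range(400)]) if False else None
    v,u=np.mgrid[:400,:640]
    d=np.stack([(u-c["cx"])/c["fx"],(v-c["cy"])/c["fy"],np.ones(u.shape)],-1)@c["R"]
    o=-c["R"].T@c["t"]; W=o+d*((zr-o[2])/d[...,2])[...,None]
    im=c["image"].astype(float); hsv=cv2.cvtColor(c["image"],cv2.COLOR_RGB2HSV)
    near=np.hypot(W[...,0]-.677,W[...,1]-.055)<.05
    white=near&(hsv[...,1]<60)&(im.min(-1)>150)
    q,l,st,ce=cv2.connectedComponentsWithStats(white.astype(np.uint8)); i=1+np.argmax(st[1:,4])
    cnt=max(cv2.findContours((l==i).astype(np.uint8),0,1)[0],key=len if False else cv2.contourArea)
    hull=cv2.convexHull(cnt)[:,0]
    (ex,ey),r=cv2.minEnclosingCircle(W[hull[:,1],hull[:,0]][:,:2].astype(np.float32))
    m=W[(l==i)].mean(0)
    br=near&(hsv[...,0]>15)&(hsv[...,0]<35)&(hsv[...,1]>90)
    b=W[br].mean(0)
    return W,im,(ex,ey,r),m,b,br.sum()
E
python3 - <<'E'
from g import *
import pickle
cs=pickle.load(open("c0.pkl","rb"))
out=[]
for n,c in cs.items():
    W,im,e,m,b,k=gauge(c,n)
    print(n,"enc",e,"cent",m,"clip",b,k,"clip ang deg",np.degrees(np.arctan2(b[1]-e[1],b[0]-e[0])))
    u,v=proj(c,[e[0],e[1],.09]); w=20
    a=im[int(v)-w:int(v)+w,int(u)-w:int(u)+w].min(-1)
    a=np.clip((a-150)/105,0,1)**2*255
    out.append(cv2.resize(a.astype(np.uint8),(400,400),interpolation=cv2.INTER_CUBIC))
    g=im.min(-1); R=np.hypot(W[...,0]-e[0],W[...,1]-e[1]); s=(R<.026)
    print("inner bright: min,5,50,95",np.percentile(g[s],[0,2,5,10,50,95]))
    vv,uu=np.where(s&(g<np.median(g[s])-12))
    for y,x in zip(vv,uu):
        print(x,y,int(g[y,x]),"r %.1f ang %.0f"%(R[y,x]*1e3,np.degrees(np.arctan2(W[y,x,1]-e[1],W[y,x,0]-e[0]))))
cv2.imwrite("pics/g.png",np.hstack(out))
t=cs["top"]
# panel corner screws (top crop px /6 + origin)
for nm,p in dict(TL=(97,44),TM=(387,55),TR=(681,64),BL=(80,369),BM=(376,379),BR=(676,390)).items():
    print(nm,ray(t,268+(p[0]-2.5)/6,165+(p[1]-2.5)/6,.085).round(4))
print("knob top top-cam",ray(t,268+189.5/6,165+255.5/6,.130),"side",ray(cs["side"],280+(193-3)/7,165+(95-3)/7,.130))
E
```

```text
top enc (0.6773849725723267, 0.05437041074037552, 0.034014731645584106) cent [0.67694625 0.0537202  0.09      ] clip [0.7038158  0.07731756 0.09      ] 14 clip ang deg 40.9644003260404
inner bright: min,5,50,95 [161.  215.2 245.  247.  247.  247. ]
301 181 188 r 2.4 ang 40
302 181 165 r 2.2 ang -35
303 181 219 r 4.5 ang -66
299 182 234 r 7.2 ang 98
300 182 214 r 4.5 ang 103
301 182 177 r 1.8 ang 124
302 182 161 r 1.7 ang -129
303 182 206 r 4.2 ang -104
side enc (0.6805014610290527, 0.06452304869890213, 0.0396343432366848) cent [0.67675418 0.05994594 0.09      ] clip [0.70264034 0.08390607 0.09      ] 6 clip ang deg 41.202774106140005
inner bright: min,5,50,95 [ 90.  141.2 226.1 253.2 255.  255. ]
344 185 137 r 23.5 ang 48
345 185 143 r 25.2 ang 43
344 186 206 r 20.1 ang 41
345 186 227 r 22.1 ang 36
346 186 226 r 24.2 ang 32
337 188 240 r 6.8 ang 128
337 189 135 r 4.7 ang 169
338 189 213 r 2.1 ang 159
337 190 90 r 6.0 ang -145
338 190 138 r 4.3 ang -122
337 191 210 r 9.5 ang -124
338 191 179 r 8.4 ang -109
TL [0.7067 0.1054 0.085 ]
TM [ 0.7009 -0.0319  0.085 ]
TR [ 0.6961 -0.1702  0.085 ]
BL [0.5522 0.1115 0.085 ]
BM [ 0.5474 -0.0261  0.085 ]
BR [ 0.5422 -0.1647  0.085 ]
knob top top-cam [0.59782364 0.05706331 0.13      ] side [0.59742736 0.06374076 0.13      ]
```

View pics/g.png

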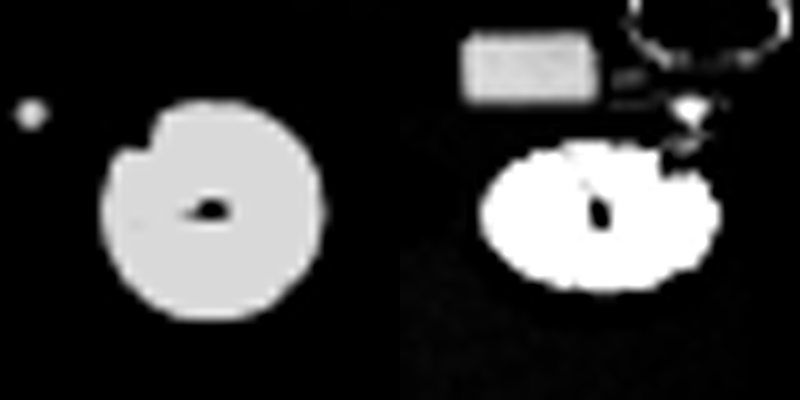

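Measured so far:
- Station yaw is about -2.2°, and the knob axis is about (0.597, 0.057–0.063). The two cameras disagree by about 6 mm in y, so I'll settle that by touch.
- The clip lies at a world angle of about 41°, and the needle at about 100°: its tip shows as a faint spot at (135,222) in the left panel and as a line going up-left in the right one.
- The knob therefore needs about 1.03 rad clockwise.

Next I'll move above the knob.

Request:
send_rows(
  increments=[0,0,-0.082,1.635,-2.52,0,1,0,0,-0.082,1.635,-2.52,0,1,0,0,-0.082,1.635,-2.52,0,1,0,0,-0.082,1.635,-2.52,0,1,0,0,-0.082,1.635,-2.52,0,1,0,0,-0.082,1.635,-2.52,0,1,0,0,-0.082,1.635,-2.52,0,1,0,0,-0.082,1.635,-2.52,0,1,0,0,-0.082,1.635,-2.52,0,1,0,0,-0.082,1.635,-2.52,0,1,0,0,-0.082,1.635,-2.52,0,1,0,0,-0.082,1.635,-2.52,0,1,0,0,-0.082,1.635,-2.52,0,1,0,0,-0.082,1.635,-2.52,0,1,0,0,-0.082,1.635,-2.52,0,1,0,0,-0.082,1.635,-2.52,0,1,0,0,-0.082,1.635,-2.52,0,1,0,0,-0.082,1.635,-2.52,0,1,0,0,-0.082,1.635,-2.52,0,1,0,0,-0.082,1.635,-2.52,0,1],
)

```text
time: 1.77
position: [0.5978, 0.058, 0.2301]
tool_rot: [0.865, 0.501, -0.0, -0.0]
ft_force: [0.4, 1.3, 0.3]
grip_width: 0.0872
grip_force: 0.0
```

Request:
send_rows(
  increments=[0,0,0,0,0,-2.05,1,0,0,0,0,0,-2.05,1,0,0,0,0,0,-2.05,1,0,0,0,0,0,-2.05,1,0,0,0,0,0,-2.05,1,0,0,0,0,0,-2.05,1,0,0,0,0,0,0,1],
)

```text
time: 2.35
position: [0.5942, 0.0595, 0.1033]
tool_rot: [0.864, 0.503, -0.004, -0.003]
ft_force: [-0.7, -0.0, 0.5]
grip_width: 0.0871
grip_force: 0.0
```

Request:
send_rows(
  increments=[0,0,0,0,0,0,0.35,0,0,0,0,0,0,0.35,0,0,0,0,0,0,0.35,0,0,0,0,0,0,0.35,0,0,0,0,0,0,0.35,0,0,0,0,0,0,0.35,0,0,0,0,0,0,0.35,0,0,0,0,0,0,0.35,0,0,0,0,0,0,0.35],
  newtons=3,
)

```text
time: 3.1
position: [0.597, 0.0597, 0.1077]
tool_rot: [0.864, 0.503, -0.0, -0.001]
ft_force: [-1.2, 0.5, 2.1]
grip_width: 0.0406
grip_force: 3.0
```

Request:
send_rows(
  increments=[0,0,0,0,0,0,0.3,0,0,0,0,0,0,0.3,0,0,-0.05,0,0,0,0.3,0,0,-0.05,0,0,0,0.3,0,0,-0.05,0,0,0,0.3,0,0,-0.05,0,0,0,0.3,0,0,-0.05,0,0,0,0.3,0,0,-0.05,0,0,0,0.3,0,0,-0.05,0,0,0,0.3,0,0,-0.05,0,0,0,0.3,0,0,-0.05,0,0,0,0.3,0,0,-0.05,0,0,0,0.3,0,0,0,0,0,0,0.3,0,0,0,0,0,0,0.3],
  newtons=22,
)

```text
time: 4.27
position: [0.5974, 0.0594, 0.1077]
tool_rot: [0.962, 0.274, -0.0, -0.0]
ft_force: [-1.4, 0.7, 3.3]
grip_width: 0.0401
grip_force: 22.0
```

Request:
send_rows(
  increments=[0,0,-0.05,0,0,0,0.3,0,0,-0.05,0,0,0,0.3,0,0,-0.05,0,0,0,0.3,0,0,-0.05,0,0,0,0.3,0,0,-0.05,0,0,0,0.3,0,0,-0.05,0,0,0,0.3,0,0,-0.05,0,0,0,0.3,0,0,-0.05,0,0,0,0.3,0,0,-0.05,0,0,0,0.3,0,0,0,0,0,0,0.3,0,0,0,0,0,0,0.3],
)

```text
time: 5.18
position: [0.5976, 0.059, 0.1077]
tool_rot: [0.999, 0.053, -0.0, 0.0]
ft_force: [-2.0, -0.6, 5.1]
grip_width: 0.0399
grip_force: 22.0
```

```bash
python3 - <<'E'
from g import *
c=robot.camera("side"); t=robot.camera("top")
a=[cv2.resize(x,(400,400),interpolation=cv2.INTER_CUBIC) for x in (c["image"][170:210,318:358],t["image"][160:200,282:322])]
cv2.imwrite("pics/s1.png",np.hstack(a)[...,::-1])
o=robot.get_obs(); print(o["moment"],o["ft_force"],o["tool_rot"])
E
```

```text
[-0.25860552  0.55032547 -0.06430277] [-1.73018436 -2.33793248  5.87376743] [ 9.98617065e-01  5.25725890e-02 -3.46203529e-05  2.80839889e-04]
```

View pics/s1.png

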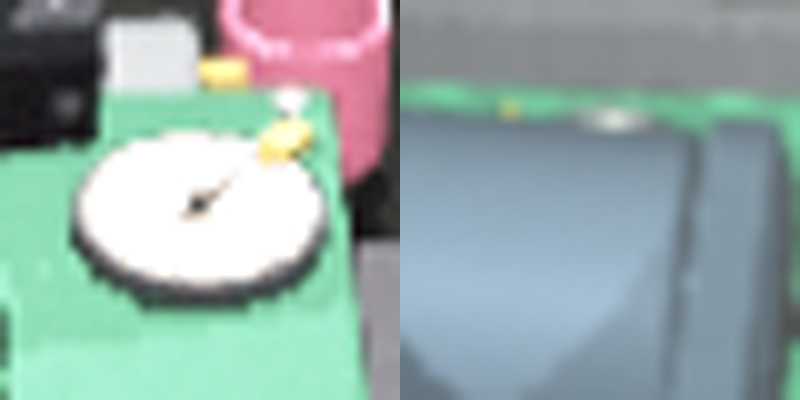

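The left panel shows the needle running from the hub (198,202) to about (255,155), pointing nearly at the clip at (287,140). I'll measure both angles more finely, isolating the needle by differencing against the first picture.

```bash
cat > n.py <<'E'
from g import *
import pickle
def plane(c,z):
    v,u=np.mgrid[:400,:640]
    d=np.stack([(u-c["cx"])/c["fx"],(v-c["cy"])/c["fy"],np.ones(u.shape)],-1)@c["R"]
    o=-c["R"].T@c["t"]; return o+d*((z-o[2])/d[...,2])[...,None]
def linefit(W,w,sel):
    p=W[sel][:,:2]; q=w[sel]; m=(p*q[:,None]).sum(0)/q.sum()
    C=((p-m)*q[:,None]).T@(p-m); e,V=np.linalg.eigh(C); return m,V[:,1],np.degrees(np.arctan2(V[1,1],V[0,1]))%180,e
def needle(c,ctr,lo=.004,hi=.022,thr=4):
    W=plane(c,.09); g=c["image"].astype(float).min(-1)
    R=np.hypot(W[...,0]-ctr[0],W[...,1]-ctr[1]); s=R<hi
    w=np.clip(np.median(g[s])-g-thr,0,None)
    m=linefit(W,w,s)
    far=s&(R>.006); v=(W[far][:,:2]-ctr)*w[far][:,None]
    return m,np.degrees(np.arctan2(*v.sum(0)[::-1])),[(x,y,int(w[y,x])) for y,x in zip(*np.where(s&(w>0)))]
def hub(c,guess):
    W=plane(c,.09); g=c["image"].astype(float).min(-1)
    s=np.hypot(W[...,0]-guess[0],W[...,1]-guess[1])<.006
    w=np.clip(230-g,0,None)*s; return (W[...,:2]*w[...,None]).sum((0,1))/w.sum()
def rim(c,guess):
    W=plane(c,.09); g=cv2.cvtColor(c["image"],cv2.COLOR_RGB2HSV)
    s=(np.hypot(W[...,0]-guess[0],W[...,1]-guess[1])<.045)&(g[...,1]<80)&(c["image"].min(-1)>140)
    q,l,st,_=cv2.connectedComponentsWithStats(s.astype(np.uint8)); i=1+np.argmax(st[1:,4])
    k=cv2.convexHull(max(cv2.findContours((l==i).astype(np.uint8),0,1)[0],key=cv2.contourArea))[:,0]
    p=W[k[:,1],k[:,0]][:,:2]; A=np.c_[2*p,np.ones(len(p))]; x=np.linalg.lstsq(A,(p**2).sum(1),rcond=None)[0]
    return x[:2],np.sqrt(x[2]+x[:2]@x[:2])
E
python3 - <<'E'
from n import *
cs=pickle.load(open("c0.pkl","rb"))
# mark from top
t=cs["top"]; ct,r=rim(t,(.677,.054)); hb=hub(t,ct)
hsv=cv2.cvtColor(t["image"],cv2.COLOR_RGB2HSV).astype(float)
W=plane(t,.09)
for zc in(.09,.094):
    Wc=plane(t,zc); R=np.hypot(*(Wc[...,:2]-ct).transpose(2,0,1))
    s=(R<.046)&(R>.02)&(hsv[...,0]>12)&(hsv[...,0]<36); w=np.clip(hsv[...,1]-40,0,None)*s
    p=(Wc[...,:2]*w[...,None]).sum((0,1))/w.sum()
    for c in(ct,hb): v=p-c; print("top z",zc,"ctr",c.round(4),r.round(4),"clip v",v.round(4),np.degrees(np.arctan2(v[1],v[0])).round(1))
print("old top needle",needle(t,hb)[1:])
s0=cs["side"]; s1=robot.camera("side")
for nm,c in(("old",s0),("new",s1)):
    ct,r=rim(c,(.677,.06)); h=hub(c,ct-[0,0]); print(nm,"side rim",ct,r,"hub",h); print(needle(c,h))
E
```

```text
top z 0.09 ctr [0.6795 0.0565] 0.0356 clip v [0.024  0.0213] 41.5
top z 0.09 ctr [0.6776 0.0545] 0.0356 clip v [0.0259 0.0233] 42.0
top z 0.094 ctr [0.6795 0.0565] 0.0356 clip v [0.0231 0.021 ] 42.2
top z 0.094 ctr [0.6776 0.0545] 0.0356 clip v [0.025 0.023] 42.6
old top needle (np.float64(100.00871032570626), [(np.int64(300), np.int64(181), 3), (np.int64(301), np.int64(181), 55), (np.int64(302), np.int64(181), 78), (np.int64(303), np.int64(181), 24), (np.int64(299), np.int64(182), 9), (np.int64(300), np.int64(182), 29), (np.int64(301), np.int64(182), 66), (np.int64(302), np.int64(182), 82), (np.int64(303), np.int64(182), 37)])
old side rim [0.67791828 0.0633846 ] 0.03625653516426353 hub [0.67651152 0.06242298]
((array([0.67664247, 0.06158285]), array([-0.06488662,  0.99789264]), np.float64(93.72034295882581), array([0.00085298, 0.00655691])), np.float64(-74.55728571829972), [(np.int64(336), np.int64(187), 4), (np.int64(337), np.int64(188), 11), (np.int64(337), np.int64(189), 116), (np.int64(338), np.int64(189), 38), (np.int64(337), np.int64(190), 161), (np.int64(338), np.int64(190), 113), (np.int64(337), np.int64(191), 41), (np.int64(338), np.int64(191), 72)])
new side rim [0.67921014 0.06329646] 0.03557485530858458 hub [0.67752547 0.06267499]
((array([0.6775409 , 0.06196062]), array([0.5870073 , 0.80958164]), np.float64(54.055076576030494), array([0.00226235, 0.0175461 ])), np.float64(-91.37920556619703), [(np.int64(341), np.int64(187), 13), (np.int64(339), np.int64(188), 2), (np.int64(340), np.int64(188), 46), (np.int64(337), np.int64(189), 72), (np.int64(338), np.int64(189), 75), (np.int64(339), np.int64(189), 85), (np.int64(336), np.int64(190), 6), (np.int64(337), np.int64(190), 166), (np.int64(338), np.int64(190), 133), (np.int64(339), np.int64(190), 5), (np.int64(336), np.int64(191), 56), (np.int64(337), np.int64(191), 83), (np.int64(338), np.int64(191), 45)])
```

Request:
send_rows(
  increments=[0,0,-0.04,0,0,0,0.3,0,0,-0.04,0,0,0,0.3,0,0,0,0,0,0,0.3,0,0,0,0,0,0,0.3,0,0,0,0,0,0,1,0,0,0,0,0,0,1,0,0,0,0,0,0,1,0,0,0,0,0,0,1,0,0,0,0,0,4,1,0,0,0,0,0,4,1,0,0,0,-3,0,2,1,0,0,0,-4,0,0,1,0,0,0,-4,0,0,1,0,0,0,-3,0,0,1,0,0,0,0,0,0,1,0,0,0,0,0,0,1],
)

```text
time: 6.67
position: [0.4561, 0.0597, 0.2077]
tool_rot: [1.0, 0.012, -0.0, -0.0]
ft_force: [0.4, -0.4, -0.4]
grip_width: 0.0866
grip_force: 0.0
```

```bash
python3 - <<'E'
from n import *
cs=pickle.load(open("c0.pkl","rb"))
N={n:[robot.camera(n) for _ in range(4)] for n in("side","top")}
out=[]
for n,(u,v) in dict(side=(338,190),top=(302,182)).items():
    m=np.mean([c["image"].astype(float) for c in N[n]],0); c=dict(N[n][0]); c["image"]=m.round().astype(np.uint8)
    pickle.dump(c,open(f"{n}2.pkl","wb"))
    d=cs[n]["image"].astype(float).min(-1)-m.min(-1)   # + : newly dark
    print(n); print(d[v-8:v+7,u-10:u+11].round().astype(int))
    out.append(cv2.resize(c["image"][v-20:v+20,u-20:u+20],(400,400),interpolation=cv2.INTER_CUBIC))
    W=plane(c,.09); h=hub(c,(.677,.054 if n=="top" else .062)); print("hub",h)
    for lo,hi in((5,22),(7,20)):
        R=np.hypot(*(W[...,:2]-h).transpose(2,0,1)); s=(R>lo/1e3)&(R<hi/1e3)&(d>2)
        q=(W[s][:,:2]-h)*d[s][:,None]; print("needle",np.degrees(np.arctan2(*q.sum(0)[::-1])),s.sum())
        s=(R>lo/1e3)&(R<hi/1e3)&(d<-2); q=(W[s][:,:2]-h)*-d[s][:,None]; print(" old needle",np.degrees(np.arctan2(*q.sum(0)[::-1])),s.sum())
cv2.imwrite("pics/s2.png",np.hstack(out)[...,::-1])
E
```

```text
side
[[  2  -1  -1   2  -1   0  -1  -5   0  -1  -5   0  -2   0  -2   1  -2  -2
   -1   1  -2]
 [  1   0   0  -5  -2  -2  -2  -1   0   0  -1  -2  -1   0  -1  -3  -2  -2
   -1  -2  -2]
 [  2  -3  -2   0  -1   0  -5  -3   0   0   0   0   0   0   0   0   0  -2
   -1  -1   1]
 [  0   0   0   0   0   0   0  -1   0   0   0   0   0   0   0   0   6   0
    1   1   0]
 [  0   0   0   0   0   0   0   0   0   0   0   0   0   0   0  56   3   0
   -1   0  -5]
 [  0   0   0   0   0   0   0   0  -8   0   0   0   0   1  22   0   0   0
    0   0   1]
 [  0   0   0   0   0   0   0   0   0 -15   0   0  12  19   0   0   0   0
    0   0   0]
 [  0   0   0   0   0   0   0   0   0 -71   8  22   0   0   0   0   0   0
    0   0   0]
 [  0   0   0   0   0   0   0   0   3   1   6   0   0   0   0   0   0   0
    0   0   0]
 [  0   0   0   0   0   0   0   0  12  -9 -59   0   0   0   0   0   0   0
    0   0   0]
 [  0   0   0   0   0   0   0   0   0   0   0   0   0   0   0   0   0   0
    0   0   0]
 [  0   0   0   0   0   0   0   0   0   0   0   0   0   0   0   0   0   0
    0   0   0]
 [  0   0   0   0   0   0  
[... 1176 characters left out ...]
 0
    0   0   0]
 [  0   0  -2  -1   0   0   0   0  -1  -1   1   8   0   0   0   0   0   0
    0   0   0]
 [  0   0   0   0   0   0   0   0   0   0   0   0   0   0   0   0   0   0
    0   0   0]
 [  0   0   0   0   0   0   0   0   0   0   0   0   0   0   0   0   0   0
    0   0   0]
 [  0   0   0   0   0   0   0   0   0   0   0   0   0   0   0   0   0   0
    0   0   0]
 [  0   0   0   0   0   0   0   0   0   0   0   0   0   0   0   0   0   0
    0   0  -1]
 [  0   0   0   0   0   0   0   0   0   0   0   0   0   0   0   0   0   0
    0   0   1]]
hub [0.67778628 0.05360244]
needle 46.91416943623843 6
 old needle 100.97020642471922 3
needle 42.77285195091402 4
 old needle 100.05189386235907 1
```

View pics/s2.png

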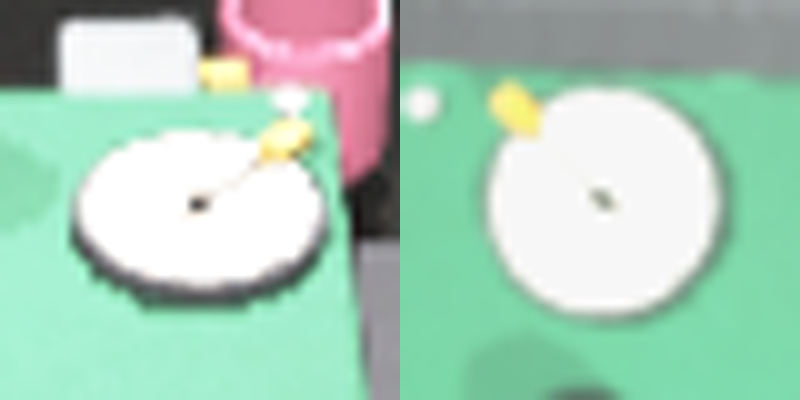

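In the averaged views the needle line runs straight into the clip. In the right panel it goes from the hub (603,200) to the clip at (517,108); in the left panel from (198,203) to (287,140). The needle reads about 41–43° and the mark about 42°, so the setting is right. Next I'll close the fingers and push the knob down.

Request:
send_rows(
  increments=[0,0,0,0,0,0,0,0,0,0,3.5,0,0,0,0,0,0,3.5,0,0,0,0,0,0,3.5,0,0,0,0,0,0,3.6,0,0,0,0,0,0,0,0,0,0,0,0,0,0,0,0,0,0,0,0,0,0,0,0,0,0,0,0,0,0,0,0,0,0,0,0,-3,0,0,0,0,0,0,-3,0,0,0,0,0,0,0,0,0,0,0,0,0,0,0],
  newtons=20,
)

```text
time: 8.15
position: [0.5962, 0.0596, 0.1466]
tool_rot: [1.0, 0.012, -0.002, -0.0]
ft_force: [0.4, -0.1, 0.1]
grip_width: 0.0077
grip_force: 0.0
```

Request:
send_rows(
  increments=[0,0,0,0,0,-0.3,0,0,0,0,0,0,-0.3,0,0,0,0,0,0,-0.2,0,0,0,0,0,0,-0.2,0,0,0,0,0,0,0,0],
)

```text
time: 8.57
position: [0.5992, 0.0594, 0.1383]
tool_rot: [1.0, 0.012, 0.001, 0.0]
ft_force: [1.6, 0.4, 1.7]
grip_width: 0.0005
grip_force: 0.9
```

Request:
send_rows(
  increments=[0,0,0,0,0,-0.2,0,0,0,0,0,0,-0.2,0,0,0,0,0,0,-0.2,0,0,0,0,0,0,0,0],
)

```text
time: 8.9
position: [0.5993, 0.0594, 0.1334]
tool_rot: [1.0, 0.012, 0.001, 0.0]
ft_force: [-1.8, 1.1, 7.4]
grip_width: 0.0003
grip_force: 3.9
```

Request:
send_rows(
  increments=[0,0,0,0,0,-0.1,0,0,0,0,0,0,-0.1,0,0,0,0,0,0,-0.1,0,0,0,0,0,0,-0.1,0,0,0,0,0,0,0,0,0,0,0,0,0,0,0],
)

```text
time: 9.4
position: [0.5995, 0.0593, 0.1321]
tool_rot: [1.0, 0.012, 0.002, 0.0]
ft_force: [-5.0, 1.1, 22.3]
grip_width: 0.0005
grip_force: 11.2
```

Request:
send_rows(
  increments=[0,0,0,0,0,-0.1,0,0,0,0,0,0,0,0,0,0,0,0,0,0,0],
)

```text
time: 9.65
position: [0.5996, 0.0594, 0.132]
tool_rot: [1.0, 0.012, 0.002, 0.0]
ft_force: [-7.2, -0.1, 27.0]
grip_width: 0.0005
grip_force: 13.6
```

Request:
send_rows(
  increments=[0,0,0,0,0,1,0,0,0,0,0,0,3,0,0,0,0,-3,0,4,0,0,0,0,-4,0,0,0,0,0,0,-4,0,0,0,0,0,0,-3,0,0,0,0,0,0,0,0,0,0,0,0,0,0,0,0,0],
)

```text
time: 10.32
position: [0.462, 0.0596, 0.2002]
tool_rot: [1.0, 0.012, -0.0, -0.0]
ft_force: [0.3, -0.4, 0.0]
grip_width: 0.0001
grip_force: 0.0
```

```bash
python3 - <<'E'
from n import *
cs=pickle.load(open("c0.pkl","rb"))
for n,(u,v) in dict(side=(338,190),top=(302,182)).items():
    p=pickle.load(open(f"{n}2.pkl","rb"))
    m=np.mean([robot.camera(n)["image"].astype(float) for _ in range(4)],0)
    d=cs[n]["image"].astype(float).min(-1)-m.min(-1); print(n); print(d[v-8:v+3,u-8:u+8].round().astype(int))
    print("max change vs before push",abs(m-p["image"]).min(-1)[v-6:v+3,u-7:u+6].max())
# knob top height & lever geometry from top depth
t=robot.camera("top"); P=cloud(t); im=t["image"].astype(int)
k=(np.hypot(P[...,0]-.598,P[...,1]-.057)<.012); print("knob top z",np.median(P[k][:,2]))
P0=cloud(cs["top"]); k=(np.hypot(P0[...,0]-.598,P0[...,1]-.057)<.012); print("before",np.median(P0[k][:,2]))
k=(P[...,0]>.5)&(P[...,0]<.64)&(abs(P[...,1]+.112)<.03)&(P[...,2]>.125)&(P[...,2]<.2)&(im.max(-1)<110)
q=P[k]; print("grip n",k.sum(),"min",q.min(0),"max",q.max(0),"mean",q.mean(0)); 
print("slope",np.polyfit(q[:,0],q[:,2],1),"dir",np.polyfit(q[:,0],q[:,1],1))
E
```

```text
side
[[ -2   0  -2   0   0  -5  -1  -1  -6  -1  -2   1  -2   2  -2  -3]
 [  1  -2  -2  -1  -2  -1   0   0  -1  -2  -1   0  -1  -2  -2  -2]
 [ -1   0  -1   0  -4  -3   0   0   0   0   0   0   0   0   1  -2]
 [  0   0   0   0   0  -1   0   0   0   0   0   0   0   0   6   1]
 [  0   0   0   0   0   0   0   0   0   0   0   0   0  55   4  -1]
 [  0   0   0   0   0   0  -8   0   0   0   0   1  22   0   0   0]
 [  0   0   0   0   0   0   0 -15   0   0  12  18   0   0   0   0]
 [  0   0   0   0   0   0   0 -70   6  22   0   0   0   0   0   0]
 [  0   0   0   0   0   0   3   1   5   0   0   0   0   0   0   0]
 [  0   0   0   0   0   0  12  -9 -60   0   0   0   0   0   0   0]
 [  0   0   0   0   0   0   0   0   0   0   0   0   0   0   0   0]]
max change vs before push 2.0
top
[[  1   0   0   0   0   0   0   0   0   0   0   0   0   0   0   0]
 [  0   2   3   0   0   0   0   0   0   0   0   0   0   0   0   0]
 [  0   0   3   1   0   0   0   0   0   0   0   0   0   0   0   0]
 [  0   0   0   1   2   0   0   0   0   0   0   0   0   0   0   0]
 [  0   0   0   0   3   2   0   0   0   0   0   0   0   0   0   0]
 [  0   0   0   0   0   2   3   0   0   0   0   0   0   0   0   0]
 [  0   0   0   0   0   0   6   9   0   0   0   0   0   0   0   0]
 [  0   0   0   0   0   0  -5  12  -6 -21  -2   0   0   0   0   0]
 [  0   0   0   0  -2 -13 -33 -38   4   3  -2   0   0   0   0   0]
 [ -2  -1   0   0   0   0  -1  -1   1   8   0   0   0   0   0   0]
 [  0   0   0   0   0   0   0   0   0   0   0   0   0   0   0   0]]
max change vs before push 0.25
knob top z 0.12419021456666123
before 0.13029615649541956
grip n 203 min [ 0.54312299 -0.12290608  0.14713048] max [ 0.60472748 -0.0997726   0.17726409] mean [ 0.57316358 -0.11115757  0.16454283]
slope [-0.38723558  0.38649216] dir [-0.03608668 -0.090474  ]
```

The knob is locked (top 0.1303 → 0.1242) and the needle hasn't moved. Now the lever.

Request:
send_rows(
  increments=[0,0,0,2.04,-3.38,0,0,0,0,0,2.04,-3.38,0,0,0,0,0,2.04,-3.38,0,0,0,0,0,2.04,-3.38,0,0,0,0,0,2.04,-3.38,0,0,0,0,0,0,0,0,0,0,0,0,0,0,-1,0,0,0,0,0,0,-1,0,0,0,0,0,0,0,0],
)

```text
time: 11.52
position: [0.564, -0.1086, 0.1775]
tool_rot: [1.0, 0.012, -0.002, -0.001]
ft_force: [0.4, -1.8, 2.2]
grip_width: 0.0002
grip_force: 1.5
```

Request:
send_rows(
  increments=[0,0,0,-0.02,0,-0.4,0,0,0,0,-0.02,0,-0.4,0,0,0,0,-0.02,0,-0.4,0,0,0,0,-0.02,0,-0.4,0,0,0,0,-0.02,0,-0.4,0,0,0,0,-0.02,0,-0.4,0,0,0,0,-0.02,0,-0.4,0,0,0,0,-0.02,0,-0.4,0,0,0,0,-0.02,0,-0.4,0,0,0,0,0,0,0,0],
)

```text
time: 12.35
position: [0.5614, -0.1086, 0.1432]
tool_rot: [1.0, 0.012, -0.003, -0.001]
ft_force: [-4.2, -0.6, 7.5]
grip_width: 0.0004
grip_force: 3.6
```

Request:
send_rows(
  increments=[0,0,0,0,0,-0.3,0,0,0,0,0,0,-0.3,0,0,0,0,0,0,-0.2,0,0,0,0,0,0,-0.1,0,0,0,0,0,0,-0.1,0,0,0,0,0,0,0,0,0,0,0,0,0,0,0],
)

```text
time: 12.93
position: [0.5608, -0.1087, 0.1345]
tool_rot: [1.0, 0.013, -0.003, -0.001]
ft_force: [-6.3, -1.1, 11.4]
grip_width: 0.0005
grip_force: 5.9
```

Request:
send_rows(
  increments=[0,0,0,0,0,-0.1,0,0,0,0,0,0,-0.1,0,0,0,0,0,0,-0.1,0,0,0,0,0,0,0,0,0,0,0,0,0,0,0],
)

```text
time: 13.35
position: [0.5608, -0.1087, 0.1339]
tool_rot: [1.0, 0.013, -0.003, -0.0]
ft_force: [-11.2, 0.6, 26.4]
grip_width: 0.0005
grip_force: 13.0
```

The lever is on its stop: the force rose to 26 N with only 0.6 mm of motion. I'll do one last check and hand in if it's stable.

Request:
send_rows(
  increments=[0,0,0,0,0,0,0,0,0,0,0,0,0,0,0,0,0,0,0,0,0,0,0,0,0,0,0,0,0,0,0,0,0,0,0,0,0,0,0,0,0,0],
)

```text
time: 13.85
position: [0.5608, -0.1087, 0.1339]
tool_rot: [1.0, 0.013, -0.003, -0.0]
ft_force: [-9.7, 1.6, 26.3]
grip_width: 0.0002
grip_force: 12.9
```

```bash
python3 - <<'E'
from h import *
c=robot.camera("side")
cv2.imwrite("pics/f.png",cv2.resize(c["image"][140:290,260:440],None,fx=4,fy=4,interpolation=cv2.INTER_CUBIC)[:600,:720,::-1])
o=robot.get_obs(); print(o["position"],o["ft_force"])
E
```

```text
[ 0.56077704 -0.10867209  0.13390189] [-9.98017691  1.36240374 25.92912902]
```

View pics/f.png

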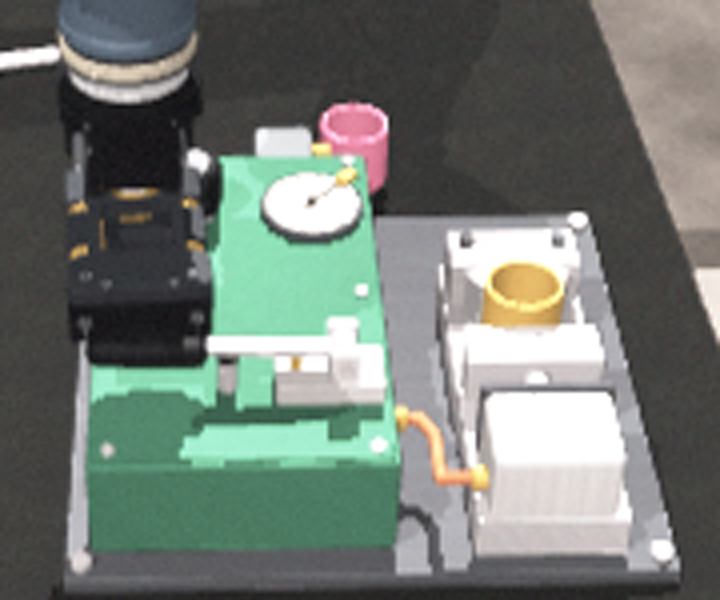

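The lever arm is level on its stop at (270,345), the jaw has closed onto the sleeve at (525,330), and the needle still points at the clip at (346,178).

```bash
python3 -c "
from rig import robot
print(robot.hand_in())"
```

```text
the job is handed in; nothing more can be done
None
```

The job is handed in: the needle is on the set mark to within about 2°, the knob is locked 6 mm down, and the lever is held on its stop with the jaw closed on the sleeve; no verdict came back.

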